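Close the open pipe ends with their transport caps

TASK

Before these exhaust parts go out, close their four openings with the four coloured plastic protectors that stand about the bench, each on the one opening it is made for. Every protector must sit fully home and level, the blue cover with its ears lined up over the ears of the flange. Leave the steel ring clamp where it lies, and let go of everything at the end.

Things in the scene. Friction and masses are not known exactly. Their poses are not given: they have to be found in the camera images.
- red_plug_grip (a point): Large red plastic plug for a wide bore, standing upright, 57 mm tall: tapered body 22 mm deep (36 mm diameter at the foot, 56 at the top), round lip 76 mm across, 5 thick, then a round grip stud 20 mm in diameter, 30 tall. Point: on the axis, in the stud, 10 mm below its top, 20 above the lip's top, 25 above the lip's underside, 47 above the foot. z up.
- yellow_plug_grip (a point): Small yellow plastic plug for a narrow bore, standing upright, 55 mm tall: tapered body 20 mm deep (18 mm diameter at the foot, 30 at the top), round lip 48 mm across, 5 thick, then a round grip stud 18 mm in diameter, 30 tall. Point: on the axis, in the stud, 10 mm below its top, 20 above the lip's top, 25 above the lip's underside, 45 above the foot. z up.
- blue_cover_grip (a point): Blue cover for a two-bolt flange, 51 mm tall: 5 mm plate (disc 84 mm across with two ears, 124 over the ears) standing on a tapered spigot 16 mm deep (28 mm diameter at the foot, 44 at the top); on the plate an upright grip bar 50 long, 12 thick, 30 tall. Point: mid-bar, 10 mm below its top, 20 above the plate's top, 25 above its underside. x along bar and ears, z up; half turns look alike.
- green_cap_mid (a point): Green ribbed plastic cap for a threaded stub: an upright cylinder 48 mm in diameter, 50 tall, closed on top, open below. Its bore is 40 mm deep, 30 mm in diameter, flaring over the lowest 16 mm to 44 mm at the mouth. Point: on the axis, half-way up, 25 mm above the mouth. z up.
- cone_mouth (a point): Steel pipe cone, fixed to the bench: 102 mm across at the foot, narrowing upwards to a collar 84 mm across round an opening of 60 mm bore that faces up. Point: the centre of the opening, level with the collar's top, where the plug's lip rests, 66 mm above the bench. z up.
- elbow_mouth (a point): Bent steel pipe (90 degree elbow, 40 mm diameter), fixed: one leg lies along the bench, the other stands up and ends in a bead 47 mm across round an opening of 34 mm bore that faces up. Point: the centre of that opening, level with the bead's top, where the plug's lip rests, 76 mm above the bench. x along the lying leg, which ends 60 mm from the opening's axis; z up.
- flange_mouth (a point): Two-bolt steel flange facing up, fixed, on a short pipe with a square dark base (84 mm): disc 80 mm across with two ears with bolt holes, 120 mm over the ears, 12 thick, bore 48 mm. Point: the centre of the bore, level with the flange's top, where the cover's plate rests, 64 mm above the bench. x through both ears, z up; half turns look alike.
- stub_tip (a point): Brass threaded stub, 26 mm in diameter, 34 tall, end chamfered, upright on a round steel boss 56 mm across on a curved piece of sheet steel (90 x 78 mm), fixed. Point: the centre of the stub's top, 68 mm above the bench. The cap's mouth comes to rest on the boss, 34 mm below this point; the cap's middle is then 9 mm below it. z up.
- ring_clamp_mid (a point): Loose steel ring clamp lying flat on the bench, 95 mm across, 20 high, open in the middle, with a small bolted lug at one side reaching 60 mm from the centre. Not part of the job: it stays where it lies. Point: the ring's centre, half-way up. x towards the lug, z up.

How it is judged:
At the end, for the whole second after the job is handed in: Red plug in the cone, yellow in the bent pipe, blue cover on the flange, green cap on the stub: each within 8 mm of the axis, within 4 mm of fully home, level within 0.1 rad, still and released; blue ears within 0.21 rad of the flange's (either way round). Ring clamp moved under 25 mm (horizontal distance between red_plug_grip and cone_mouth below 0.008 m and z of red_plug_grip in the frame of cone_mouth between 0.021 and 0.029 m and angle between each of red_plug_grip, yellow_plug_grip, blue_cover_grip, green_cap_mid's own z axis and vertical below 0.1 rad and linear speed of each of red_plug, yellow_plug, blue_cover, green_cap below 0.01 m/s and horizontal distance between yellow_plug_grip and elbow_mouth below 0.008 m and z of yellow_plug_grip in the frame of elbow_mouth between 0.021 and 0.029 m and horizontal distance between blue_cover_grip and flange_mouth below 0.008 m and z of blue_cover_grip in the frame of flange_mouth between 0.021 and 0.029 m and horizontal distance between green_cap_mid and stub_tip below 0.008 m and z of green_cap_mid in the frame of stub_tip between -0.013 and -0.005 m and angle between the x axis of blue_cover_grip and the x axis of flange_mouth, either way round below 0.21 rad); the robot touches nothing.
It fails at once if the steel ring clamp has been moved by more than 25 mm (distance of ring_clamp_mid from where it was at the start of the episode above 0.025 m).
It also fails if it takes over 115 s, if anything falls off the work surface, if the arm or the gripper's body presses on something with over 40 N, if the wrist force passes 120 N, or if a joint passes its speed limit or range.

ROBOT

A 7-joint arm with a two-finger parallel gripper is mounted at the origin on the work surface. World frame = base frame: x ahead of the robot, y to its left, z up, the work surface at z = 0. Lengths are in m, angles in rad, forces in N, time in s.
With the tool pointing down it reaches from about 0.4 to 0.85 m from the base axis. Payload 10.4 kg.
Tool frame: the origin (TCP) lies midway between the tips of the shut fingers; the grasp point (between the pads) lies 19 mm behind it; z points along the fingers, y is the line along which they close (so a half turn about z gives the same grasp; the last joint's range is limited). The gripper opens to 85 mm and grips with 20 to 120 N. Pads are 22 mm wide; open, the fingers measure 114 mm over their backs; the gripper's body (76 mm by 85 mm) begins 54 mm behind the grasp point. The pads swing forward as they close: fully open they stand 13 mm farther back than shut.
Start: joints at [-1.297, 0.332, -0.065, 1.46, 0.022, 1.35, -0.088], TCP at [0.183, 0.598, 0.204] pointing down, gripper open.
Joint ranges: [-2.6, 2.6], [-0.5, 2.12], [-1.47, 1.34], [0.16, 2.42], [-1.27, 4.41], [0.06, 2.06], [-2.6, 2.6]. Speed limits (rad/s): [2.22, 2.22, 2.79, 2.79, 3.14, 3.14, 3.14].

INTERFACE

Orientations are given as a unit quaternion [x, y, z, w].
In Python, from workcell import monitor, eyes, manip gives the robot as it stands.
- The arm moves only by the tool send_rows, never from a script. Its arguments are lists of equal length, an entry for each row: "offset": the shift along the tool's x, y, z in mm, a list of three; "roll": the turn about the tool's z in rad. In form: {"offset": [[tx, ty, tz], ...], "roll": [roll, ...]}. A call has exactly 5 rows; each row is the pose to reach, as a shift and turn from the pose commanded when the call began, along the tool's axes at that moment; what a row does not reach only later rows make up. A row lasts 1/12 s, in which the tool goes at most 41.7 mm and 7.16 degrees, less where a joint would pass 70% of its speed; a pose out of reach is approached as far as the arm can. A call with a gripper value outside its range is refused whole. "jaw" is the opening, from 0 (shut) to 1 (fully open), set as the call begins (left out, the last holds). The fingers move at their own pace and stop on an object; "newtons" is the grip in N (left out, the last holds). Time passes only in rows, so rows that repeat a pose let the fingers close, or fill a call up. It gives the time, the measured TCP pose, the force and the opening at its end, in the units of the state.
- monitor.get_obs(): the state, without advancing time (a new reading comes with each control period).
- eyes.camera(name): name is "scene" or "top"; returns (picture, depth): 384x512x3 uint8, blue, green, red; 384x512 float32, m along the optical axis (not along the pixel's ray), 0 where there is no reading.
- eyes.camera_params(name): a dict with "fovy" (degrees; the focal length in pixels is half the picture's height over the tangent of half this angle, whatever the lens; pixels are square), "cx", "cy" (the principal point, pixels), "k1" (the pictures are not rectified: a ray, as slopes to the right and down, at radius r is drawn at 1 + k1 r^2 times it, then the intrinsics apply), "R" (3x3) and "t" (3): a world point X has camera coordinates R X + t. Camera axes: x right, y down, z forward; pixel columns grow to the right and rows downward; lengths in m; the calibration is good to about 2 mm. A picture is of the moment at which its call begins. camera_params takes no time and is no camera call.
- manip.hand_in(): hands the job in, once; it reports no verdict.
The state is a dict: "clock": time; "joint_pos": joint angles; "joint_velocities": joint speeds; "tau": joint torques, N m; "position": TCP position; "ee_rot": TCP orientation; "ft_force": force on the tool from outside, world axes, zero at the start; "torque": the same for the moment, N m; "grip_width": opening from 0.0 (shut) to 1.0 (fully open).
Only numpy, scipy, OpenCV 4.12 (cv2) and the standard library are available. Lean on these libraries where they do the work, as an engineer would, in place of code of your own. Each camera call takes 0.05 s, during which the arm holds its last target. There are 200 camera calls.

## Working session

There is one attempt and no reset: what is moved stays moved. The work goes in short steps, Python scripts to look and compute and a tool call to move; the robot and the scene stay as the last step left them, time stands still between calls to the robot, and variables do not carry over. Pictures are saved under pics/ and viewed, on a budget of 14 in all, crops included, one or two more only if the job needs it, and the job is handed in when it is done.

Besides the shell and the picture viewer there is one more tool, called after "Emit:" as name([rows], argument=value, ...), one row to a line, values as JSON. send_rows: Moves the arm, as the interface text tells. Its arguments: {"type":"object","properties":{"offset":{"type":"array"},"roll":{"type":"array"},"jaw":{"type":"number"},"newtons":{"type":"number"}},"required":["offset","roll"]}

```bash
ls; mkdir -p pics; python3 - <<'E'
from workcell import monitor, eyes, manip
import cv2,numpy as np
o=monitor.get_obs();print(o)
for n in("scene","top"):
    p,d=eyes.camera(n);cv2.imwrite(f"pics/{n}0.png",p);np.save(f"{n}0.npy",d);print(n,eyes.camera_params(n))
E
```

```text
pics
{'clock': 0.0, 'joint_pos': array([-1.29659199,  0.33287587, -0.06467801,  1.46091407,  0.02159849,
        1.34990237, -0.08846612]), 'joint_velocities': array([ 0.00071649, -0.00058445, -0.00038512, -0.00152249, -0.00270076,
        0.00124632, -0.00109705]), 'tau': array([-5.83805013e-04, -6.25453806e+01,  4.88274184e-02, -3.91602337e+01,
        1.61430269e-02,  1.00747019e-02, -3.12023133e-05]), 'position': array([0.18269189, 0.59728177, 0.20312642]), 'ee_rot': array([ 1.47841612e-01,  9.89010801e-01, -6.98800572e-04, -6.90855104e-05]), 'ft_force': array([-0.47828075, -0.04412846,  0.33345175]), 'torque': array([-0.00169114,  0.02107972, -0.01343433]), 'grip_width': 0.9964557026062656}
scene {'fovy': 48.3833785569642, 'cx': 259.81030423816355, 'cy': 189.30156976329624, 'k1': -0.02895100511371653, 'R': array([[ 0.25789909,  0.96610407, -0.0114449 ],
       [ 0.63861923, -0.17934291, -0.74833254],
       [-0.72501968,  0.18568535, -0.66322501]]), 't': array([-0.13529977, -0.2644092 ,  1.7025466 ])}
top {'fovy': 54.22976456693054, 'cx': 257.36246651212116, 'cy': 191.50666639675805, 'k1': 0.02547031140881987, 'R': array([[ 3.81551538e-03, -9.99992188e-01,  1.03278418e-03],
       [-9.93932866e-01, -3.90591933e-03, -1.09919069e-01],
       [ 1.09922245e-01, -6.07120235e-04, -9.93940004e-01]]), 't': array([0.01238367, 0.52463416, 1.01501275])}
```

View pics/scene0.png

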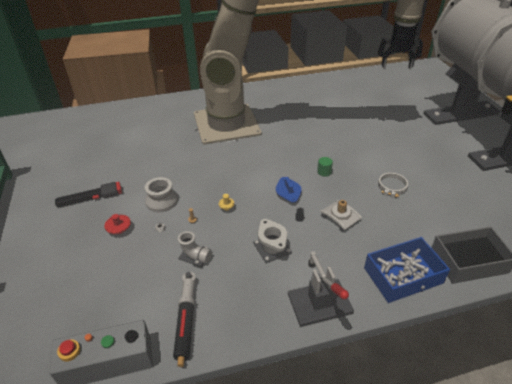

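View pics/top0.png

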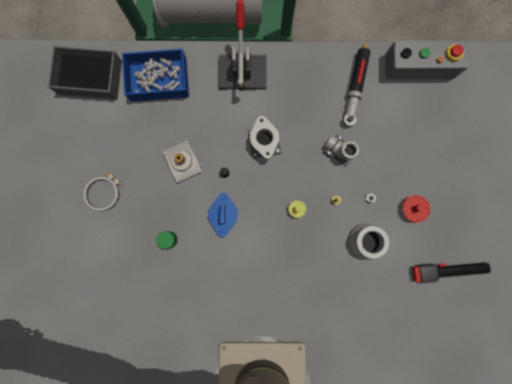

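The scene is all visible from the top: red plug (417,209), yellow (297,209), blue (224,215), green (166,240), cone (372,241), elbow mouth (349,150), flange (265,137), stub (180,159), ring (101,194). I'll enlarge it.

```bash
cat > h.py <<'E'
import numpy as np, cv2
from workcell import monitor, eyes, manip
def intr(c):
    f=192/np.tan(np.radians(c["fovy"]/2)); return f
def p2w(c,u,v,z):
    f=intr(c); q=np.array([(u-c["cx"])/f,(v-c["cy"])/f]); s=q.copy()
    for _ in range(10): s=q/(1+c["k1"]*(s@s))
    d=c["R"].T@np.array([s[0],s[1],1]); o=-c["R"].T@c["t"]
    return o+d*(z-o[2])/d[2]
def w2p(c,X):
    x=c["R"]@np.asarray(X)+c["t"]; s=x[:2]/x[2]; s=s*(1+c["k1"]*(s@s))
    return s*intr(c)+[c["cx"],c["cy"]]
E
python3 - <<'E'
import cv2
p=cv2.imread("pics/top0.png")
a=p[110:260,150:320]; b=p[110:265,280:440]
cv2.imwrite("pics/a.png",cv2.resize(a,None,fx=4.7,fy=4.7,interpolation=cv2.INTER_CUBIC)[:600,:800])
cv2.imwrite("pics/b.png",cv2.resize(b,None,fx=3.8,fy=3.8,interpolation=cv2.INTER_CUBIC))
E
```

```text
(no output)
```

View pics/a.png

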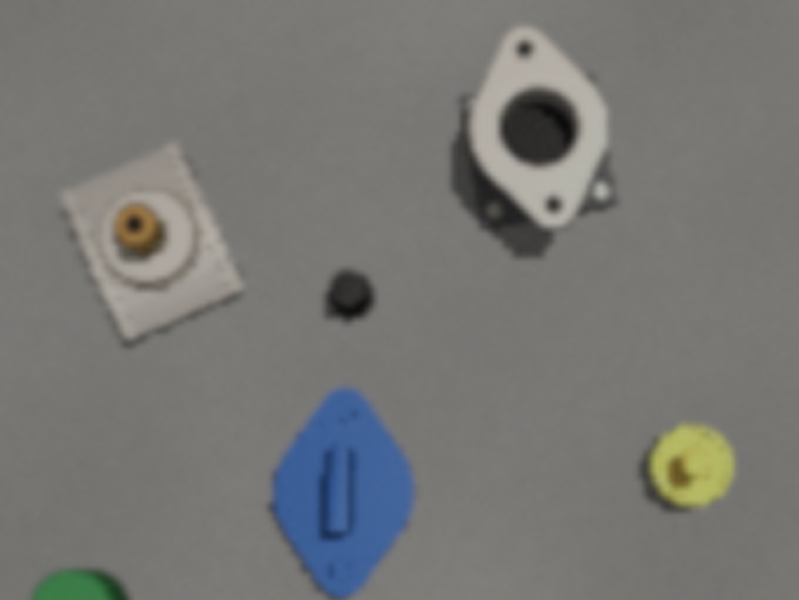

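View pics/b.png

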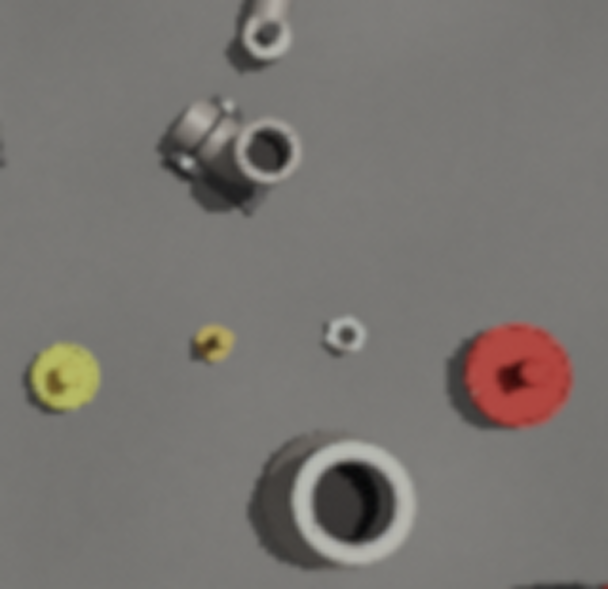

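```bash
python3 - <<'E'
from h import *
c=eyes.camera_params("top"); cs=eyes.camera_params("scene")
p=cv2.imread("pics/top0.png"); hsv=cv2.cvtColor(p,cv2.COLOR_BGR2HSV)
A=lambda X,Y:(150+(X+.5)/4.7-.5,110+(Y+.5)/4.7-.5)
B=lambda X,Y:(280+(X+.5)/3.8-.5,110+(Y+.5)/3.8-.5)
def circ(m):
    n,l,s,ce=cv2.connectedComponentsWithStats(m); i=1+s[1:,4].argmax()
    k=max(cv2.findContours((l==i).astype('u1'),0,2)[0],key=cv2.contourArea)
    return cv2.minEnclosingCircle(k), ce[i], cv2.minAreaRect(k)
W=np.zeros(p.shape[:2],'u1');W[130:260,150:440]=255
for n,lo,hi,z in(("red",0,8,.027),("yel",25,35,.025),("blue",100,125,.021),("green",45,85,.05)):
    m=cv2.inRange(hsv,(lo,100,40),(hi,255,255))&W
    e,ce,r=circ(m); print(n,e,ce.round(1),r,p2w(c,*e[0],z).round(4),p2w(c,*ce,z).round(4))
for n,u,z in(("stub",A(136,226),.068),("boss",A(149,238),.034),("fl",A(539,126),.064),("f1",A(525,48),.064),("f2",A(553,204),.064),
 ("bl",A(343,493),.021),("b1",A(345,388),.021),("b2",A(340,598),.021),("bar1",A(345,447),.051),("bar2",A(339,538),.051),("yel",A(691,466),.025),("elb",B(268,151),.076),("elbleg",B(195,122),.04),
 ("cone",B(354,502),.066),("red",B(518,375),.027),("ring",(101,194),.01),("coneR",B(414,502),.066),("nut",(371,198),0),("brass",(336,201),.03),("blk",A(350,293),.02)):
    w=p2w(c,*u,z);print(n,np.round(u,1),w.round(4),"r%.3f"%np.hypot(*w[:2]),"scene",w2p(cs,w).round(1))
E
```

```text
red ((415.734375, 208.3671875), 14.412087440490723) [415.7 208.2] ((415.25006103515625, 208.25001525878906), (27.577163696289062, 26.870054244995117), 45.0) [ 0.4796 -0.4235  0.027 ] [ 0.48   -0.4234  0.027 ]
yel ((296.4328918457031, 208.6409454345703), 8.591151237487793) [296.6 208.7] ((296.5000305175781, 209.00001525878906), (16.26345443725586, 16.26345443725586), 45.0) [ 0.4775 -0.0944  0.025 ] [ 0.4773 -0.0948  0.025 ]
blue ((222.5, 214.5), 21.644960403442383) [222.5 214.5] ((222.5, 214.50001525878906), (29.40000343322754, 37.400001525878906), 36.869895935058594) [0.4606 0.1113 0.021 ] [0.4608 0.1114 0.021 ]
green ((166.0, 239.5), 9.708344459533691) [165.9 239.7] ((166.0, 240.0), (16.0, 18.0), 90.0) [0.3917 0.2591 0.05  ] [0.3911 0.2593 0.05  ]
stub [178.5 157.7] [0.6113 0.2278 0.068 ] r0.652 scene [341.9 200.9]
boss [181.3 160.2] [0.611  0.2271 0.034 ] r0.652 scene [340.3 209.2]
fl [264.3 136.4] [ 0.6723 -0.0039  0.064 ] r0.672 scene [272.  232.2]
f1 [261.3 119.8] [0.7188 0.0044 0.064 ] r0.719 scene [279.9 244. ]
f2 [267.3 153. ] [ 0.6262 -0.0121  0.064 ] r0.626 scene [264.7 221
[... 341 characters left out ...]
]
yel [296.6 208.8] [ 0.4772 -0.0949  0.025 ] r0.487 scene [226.1 201.8]
elb [350.2 149.4] [ 0.6343 -0.2344  0.076 ] r0.676 scene [185.8 236.1]
elbleg [330.9 141.7] [ 0.664  -0.1905  0.04  ] r0.691 scene [205.1 249.6]
cone [372.8 241.7] [ 0.3883 -0.2907  0.066 ] r0.485 scene [157.7 184.9]
red [415.9 208.3] [ 0.4798 -0.4241  0.027 ] r0.640 scene [117.1 222.4]
ring [101 194] [0.5179 0.4552 0.01  ] r0.689 scene [392.6 182.4]
coneR [388.6 241.7] [ 0.3886 -0.3321  0.066 ] r0.511 scene [144.2 187.3]
nut [371 198] [ 0.5104 -0.3096  0.    ] r0.597 scene [158.5 228.5]
brass [336 201] [ 0.4989 -0.2036  0.03  ] r0.539 scene [192. 212.]
blk [224.1 171.9] [0.5808 0.1086 0.02  ] r0.591 scene [299.3 213.2]
```

Emit:
send_rows([
  [-25,-22,0],
  [-55,-48,0],
  [-85,-75,0],
  [-115,-101,0],
  [-145,-127,0],
], roll=[-0.06,-0.12,-0.18,-0.24,-0.297], jaw=1, newtons=40)

```text
clock: 0.52
position: [0.2849, 0.4319, 0.2036]
ee_rot: [-0.002, 1.0, -0.0, -0.0]
ft_force: [0.3, 0.6, -0.1]
grip_width: 0.997
```

Emit:
send_rows([
  [0,0,0],
  [0,0,0],
  [0,0,0],
  [0,0,0],
  [0,0,0],
], roll=[0,0,0,0,0])

```text
clock: 0.93
position: [0.2833, 0.4348, 0.2036]
ee_rot: [-0.001, 1.0, -0.0, -0.0]
ft_force: [-0.4, -0.2, 0.2]
grip_width: 0.999
```

Emit:
send_rows([
  [-17,-28,0],
  [-38,-62,0],
  [-60,-98,0],
  [-80,-132,0],
  [-98,-160,0],
], roll=[0,0,0,0,0])

```text
clock: 1.35
position: [0.3831, 0.272, 0.2039]
ee_rot: [-0.0, 1.0, -0.0, 0.0]
ft_force: [1.1, 0.0, 0.6]
grip_width: 0.997
```

Emit:
send_rows([
  [-10,-16,25],
  [-10,-16,60],
  [-10,-16,90],
  [-10,-16,90],
  [-10,-16,90],
], roll=[0,0,0,0,0])

```text
clock: 1.77
position: [0.3914, 0.258, 0.1134]
ee_rot: [-0.001, 1.0, -0.001, -0.001]
ft_force: [0.7, 0.1, 0.8]
grip_width: 0.997
```

```bash
python3 - <<'E'
from h import *
p,d=eyes.camera("scene"); c=eyes.camera_params("scene")
o=monitor.get_obs(); print(o["position"],w2p(c,o["position"]),w2p(c,[.391,.259,.05]))
q,_=eyes.camera("top"); 
a=cv2.resize(p[110:210,260:390],None,fx=4,fy=4,interpolation=2); b=cv2.resize(q[190:290,110:220],None,fx=4,fy=4,interpolation=2)
cv2.imwrite("pics/g1.png",np.hstack([a[:,:400],b[:,:400]]))
E
```

```text
[0.39236503 0.25879738 0.11491089] [325.73115448 144.37900015] [323.89378273 159.94548283]
```

View pics/g1.png

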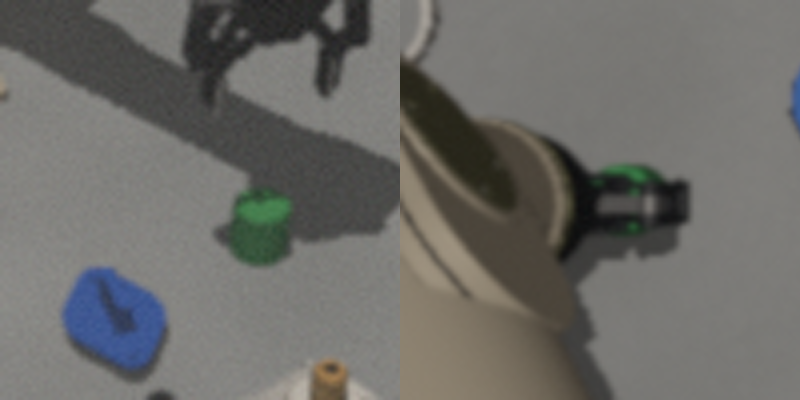

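```bash
python3 - <<'E'
from h import *
c=eyes.camera_params("scene")
print(p2w(c,325.4,160.8,.05))
E
```

```text
[0.39674513 0.26213726 0.05      ]
```

Emit:
send_rows([
  [-2,3,15],
  [-2,3,40],
  [-2,3,68],
  [-2,3,90],
  [-2,3,101],
], roll=[0,0,0,0,0])

```text
clock: 2.28
position: [0.3943, 0.2615, 0.0124]
ee_rot: [-0.001, 1.0, 0.0, -0.0]
ft_force: [-0.7, -0.9, -0.5]
grip_width: 1.0
```

Emit:
send_rows([
  [0,0,0],
  [0,0,0],
  [0,0,0],
  [0,0,0],
  [0,0,0],
], roll=[0,0,0,0,0], jaw=0)

```text
clock: 2.7
position: [0.3956, 0.262, 0.0151]
ee_rot: [-0.0, 1.0, 0.001, 0.001]
ft_force: [-0.4, -1.6, 8.6]
grip_width: 0.531
```

Emit:
send_rows([
  [0,0,0],
  [0,0,0],
  [0,0,0],
  [0,0,0],
  [0,0,0],
], roll=[0,0,0,0,0])

```text
clock: 3.12
position: [0.3956, 0.2619, 0.0152]
ee_rot: [-0.0, 1.0, 0.001, 0.001]
ft_force: [-2.1, -1.3, 7.9]
grip_width: 0.531
```

Emit:
send_rows([
  [0,0,-20],
  [0,0,-55],
  [0,0,-95],
  [0,0,-130],
  [0,0,-150],
], roll=[0,0,0,0,0])

```text
clock: 3.53
position: [0.3959, 0.2619, 0.1686]
ee_rot: [0.0, 1.0, 0.002, 0.003]
ft_force: [1.1, 0.1, -0.3]
grip_width: 0.529
```

Emit:
send_rows([
  [-20,-3,0],
  [-55,-8,0],
  [-95,-15,0],
  [-133,-21,0],
  [-170,-27,0],
], roll=[0,0,0,0,0])

```text
clock: 3.95
position: [0.5666, 0.2337, 0.1647]
ee_rot: [-0.0, 1.0, 0.001, 0.001]
ft_force: [0.9, 1.8, 0.3]
grip_width: 0.529
```

Emit:
send_rows([
  [-30,-5,0],
  [-46,-7,0],
  [-46,-7,10],
  [-46,-7,25],
  [-46,-7,25],
], roll=[0,0,0,0,0])

```text
clock: 4.37
position: [0.6089, 0.2267, 0.1359]
ee_rot: [-0.0, 1.0, -0.0, -0.002]
ft_force: [-1.2, -0.1, -1.3]
grip_width: 0.533
```

```bash
python3 - <<'E'
from h import *
p,d=eyes.camera("scene"); c=eyes.camera_params("scene")
o=monitor.get_obs(); print(o["position"],w2p(c,o["position"]))
q,_=eyes.camera("top"); 
a=cv2.resize(p[120:240,280:400],None,fx=4,fy=4,interpolation=2); b=cv2.resize(q[90:210,130:210],None,fx=4,fy=4,interpolation=2)
cv2.imwrite("pics/g2.png",np.hstack([a,b]))
E
```

```text
[0.60909208 0.22706974 0.13729019] [344.19533679 182.64711607]
```

View pics/g2.png

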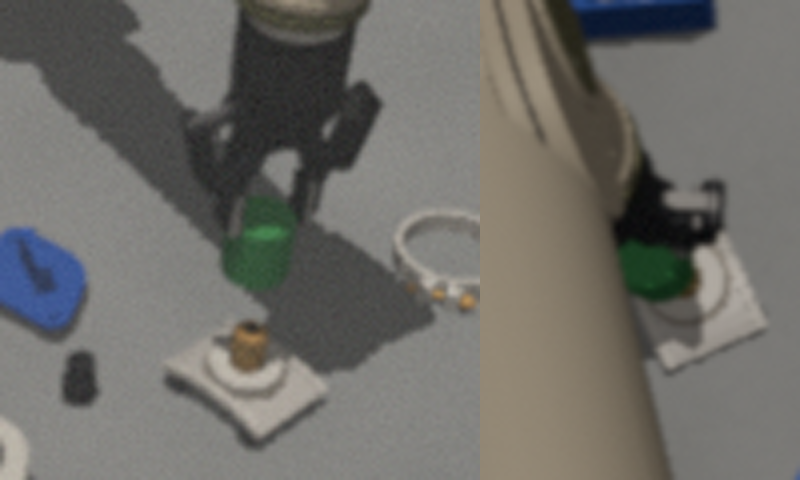

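```bash
python3 - <<'E'
from h import *
c=eyes.camera_params("scene")
print(p2w(c,343.5,186.6,.121), p2w(c,341.9,201.9,.068), p2w(c,280+246/4-.4,120+362/4-.4,.034))
print(w2p(c,[.609,.227,.121]),w2p(c,[.613,.228,.121]))
E
```

```text
[0.60762181 0.22765021 0.121     ] [0.61513672 0.2261185  0.068     ] [0.61520074 0.22776871 0.034     ]
[343.48149665 186.94548164] [344.36460383 187.77126334]
```

Emit:
send_rows([
  [-4,0,15],
  [-4,0,35],
  [-4,0,50],
  [-4,0,55],
  [-4,0,55],
], roll=[0,0,0,0,0])

```text
clock: 4.88
position: [0.6136, 0.2269, 0.0819]
ee_rot: [-0.0, 1.0, -0.0, -0.001]
ft_force: [0.2, -0.2, 0.4]
grip_width: 0.531
```

Emit:
send_rows([
  [0,0,4],
  [0,0,8],
  [0,0,12],
  [0,0,16],
  [0,0,18],
], roll=[0,0,0,0,0])

```text
clock: 5.3
position: [0.6142, 0.2269, 0.0645]
ee_rot: [-0.0, 1.0, 0.0, -0.0]
ft_force: [1.0, -0.6, -0.7]
grip_width: 0.532
```

Mouth is now at about 0.049, free of contact; home is at TCP ≈ 0.049.

Emit:
send_rows([
  [0,0,3],
  [0,0,6],
  [0,0,9],
  [0,0,12],
  [0,0,14],
], roll=[0,0,0,0,0])

```text
clock: 5.72
position: [0.6145, 0.227, 0.0506]
ee_rot: [-0.0, 1.0, 0.0, 0.0]
ft_force: [1.6, 0.1, -0.0]
grip_width: 0.529
```

Emit:
send_rows([
  [0,0,0],
  [0,0,1],
  [0,0,2],
  [0,0,2],
  [0,0,2],
], roll=[0,0,0,0,0])

```text
clock: 6.13
position: [0.6149, 0.227, 0.0495]
ee_rot: [-0.0, 1.0, 0.0, 0.001]
ft_force: [2.4, 0.7, 4.0]
grip_width: 0.53
```

Emit:
send_rows([
  [0,0,0],
  [0,0,0],
  [0,0,0],
  [0,0,0],
  [0,0,0],
], roll=[0,0,0,0,0], jaw=1)

```text
clock: 6.55
position: [0.6141, 0.2269, 0.0487]
ee_rot: [-0.0, 1.0, -0.0, -0.0]
ft_force: [-1.1, -0.6, 0.2]
grip_width: 0.997
```

Emit:
send_rows([
  [0,0,-15],
  [0,0,-45],
  [0,0,-80],
  [0,0,-115],
  [0,0,-140],
], roll=[0,0,0,0,0])

```text
clock: 6.97
position: [0.6149, 0.227, 0.1922]
ee_rot: [-0.0, 1.0, 0.001, 0.001]
ft_force: [0.7, 0.7, -0.5]
grip_width: 1.001
```

Emit:
send_rows([
  [20,-15,0],
  [50,-38,0],
  [82,-62,0],
  [112,-85,0],
  [140,-106,0],
], roll=[0,0,0,0,0])

```text
clock: 7.38
position: [0.4726, 0.1195, 0.1886]
ee_rot: [-0.0, 1.0, -0.0, -0.0]
ft_force: [-0.2, 0.3, 0.5]
grip_width: 1.001
```

Emit:
send_rows([
  [14,-12,15],
  [14,-12,45],
  [14,-12,75],
  [14,-12,75],
  [14,-12,75],
], roll=[0,0,0,0,0])

```text
clock: 7.8
position: [0.4595, 0.1085, 0.1136]
ee_rot: [-0.0, 1.0, -0.001, -0.001]
ft_force: [0.4, 0.5, 0.7]
grip_width: 0.998
```

```bash
python3 - <<'E'
from h import *
p,d=eyes.camera("scene"); c=eyes.camera_params("scene")
o=monitor.get_obs(); print(o["position"],o["joint_pos"].round(2),w2p(c,o["position"]),w2p(c,[.46,.11,.051]))
b=cv2.resize(p[130:250,250:390],None,fx=5,fy=5,interpolation=2)
cv2.imwrite("pics/b1.png",b)
E
```

```text
[0.46069791 0.10895506 0.11488291] [-0.65  0.06  0.33  1.98 -0.02  1.1   1.27] [288.2820016  164.65535042] [287.87181179 180.3060842 ]
```

View pics/b1.png

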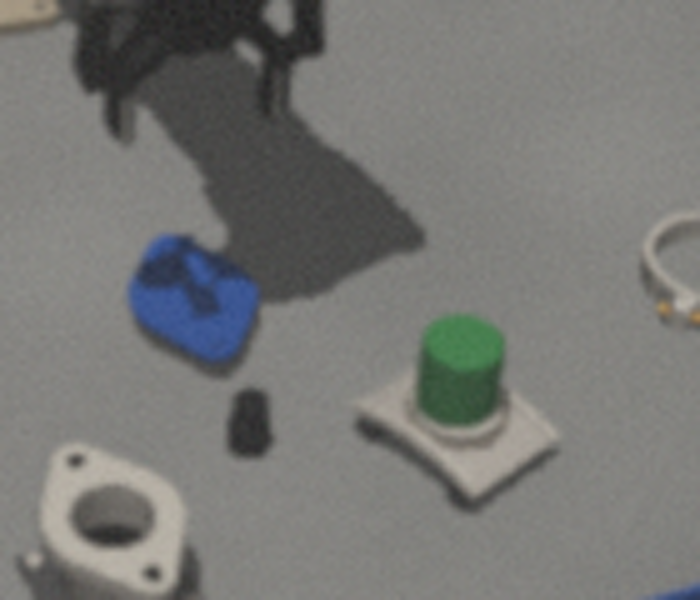

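Emit:
send_rows([
  [-3,2,15],
  [-3,2,40],
  [-3,2,65],
  [-3,2,80],
  [-3,2,86],
], roll=[0,0,0,0,0])

```text
clock: 8.27
position: [0.4635, 0.1111, 0.0276]
ee_rot: [-0.0, 1.0, -0.0, -0.0]
ft_force: [-0.3, -0.2, 0.2]
grip_width: 0.999
```

Emit:
send_rows([
  [0,0,0],
  [0,0,0],
  [0,0,0],
  [0,0,0],
  [0,0,0],
], roll=[0,0,0,0,0], jaw=0)

```text
clock: 8.68
position: [0.464, 0.1112, 0.0289]
ee_rot: [-0.0, 1.0, 0.0, 0.001]
ft_force: [-0.2, -0.6, 0.3]
grip_width: 0.297
```

Emit:
send_rows([
  [0,0,0],
  [0,0,0],
  [0,0,0],
  [0,0,0],
  [0,0,0],
], roll=[0,0,0,0,0])

```text
clock: 9.1
position: [0.4633, 0.1109, 0.0279]
ee_rot: [-0.0, 1.0, 0.0, -0.0]
ft_force: [-0.1, -0.7, 0.7]
grip_width: -0.005
```

```bash
python3 - <<'E'
from h import *
p,d=eyes.camera("scene"); q,_=eyes.camera("top")
a=cv2.resize(p[130:230,250:340],None,fx=5,fy=5,interpolation=2)
b=cv2.resize(q[170:270,180:240],None,fx=5,fy=5,interpolation=2)
cv2.imwrite("pics/b2.png",np.hstack([a,b]))
E
```

```text
(no output)
```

View pics/b2.png

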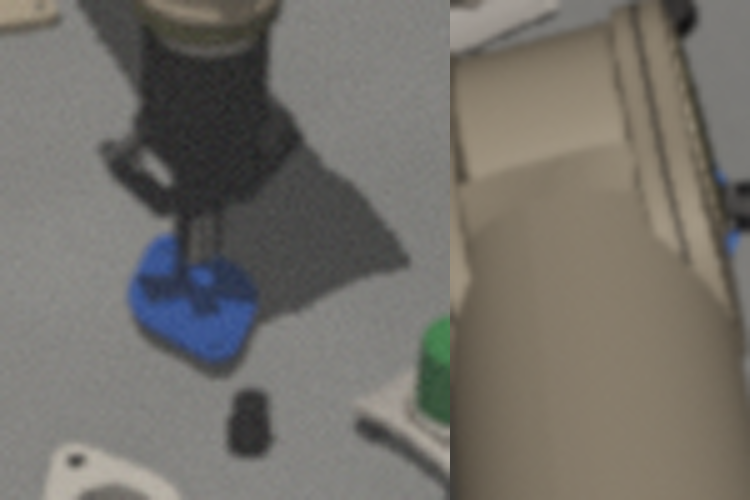

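Emit:
send_rows([
  [0,0,-20],
  [0,0,-50],
  [0,0,-80],
  [0,0,-80],
  [0,0,-80],
], roll=[0,0,0,0,0])

```text
clock: 9.62
position: [0.4645, 0.1114, 0.1094]
ee_rot: [-0.0, 1.0, 0.001, 0.002]
ft_force: [-0.5, -0.2, -0.6]
grip_width: 0.001
```

```bash
python3 - <<'E'
from h import *
o=monitor.get_obs(); print(o["position"],o["grip_width"],o["ft_force"])
p,d=eyes.camera("scene")
a=cv2.resize(p[100:230,240:340],None,fx=5,fy=5,interpolation=2)[:600]
cv2.imwrite("pics/b3.png",a)
E
```

```text
[0.46447943 0.11136911 0.10938309] 0.0011391625686990273 [-0.50323348 -0.24004896 -0.58412305]
```

View pics/b3.png

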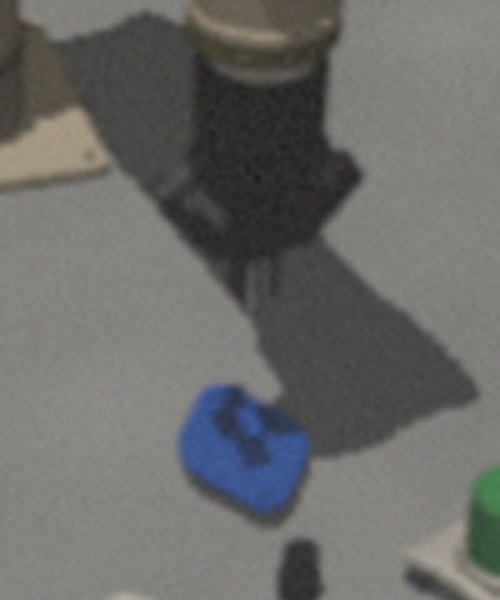

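```bash
python3 - <<'E'
from h import *
o=monitor.get_obs(); print(o["joint_pos"].round(3))
for n in("scene","top"):
    c=eyes.camera_params(n);f=intr(c)
    print(n,w2p(c,[.4633,.1109,.0279]).round(1),w2p(c,[.46,.11,.051]).round(1))
    d=np.load(n+"0.npy"); p=cv2.imread(f"pics/{n}0.png"); hsv=cv2.cvtColor(p,cv2.COLOR_BGR2HSV)
    K=np.array([[f,0,c["cx"]],[0,f,c["cy"]],[0,0,1.]])
    uc=w2p(c,[.46,.11,.03]).astype(int)
    v,u=np.mgrid[uc[1]-26:uc[1]+27,uc[0]-26:uc[0]+27].reshape(2,-1)
    s=cv2.undistortPoints(np.c_[u,v].astype(float)[:,None],K,np.array([c["k1"],0,0,0.]))[:,0]
    z=d[v,u]; X=(np.c_[s,np.ones(len(s))]*z[:,None]-c["t"])@c["R"]
    hb=hsv[v,u]; m=(hb[:,0]>98)&(hb[:,0]<130)&(hb[:,1]>90)&(z>0)
    X=X[m]; print(len(X),"z pct",np.percentile(X[:,2],[1,5,25,50,75,90,95,99]).round(4))
    t=X[X[:,2]>.038]; print("bar",len(t),t.mean(0) if len(t) else '',t.min(0),t.max(0)) if len(t) else None
    t=X[abs(X[:,2]-.021)<.008]; print("plate",len(t),t.mean(0),t.min(0),t.max(0)) if len(t) else None
E
```

```text
[-0.653  0.079  0.338  1.979 -0.03   1.087  1.269]
scene [288.2 186.4] [287.9 180.3]
447 z pct [0.0148 0.0161 0.0179 0.0193 0.0212 0.043  0.0483 0.0509]
bar 53 [0.46764439 0.10881953 0.04721639] [0.43955129 0.10302766 0.03827128] [0.48990718 0.1155999  0.05215177]
plate 376 [0.47040263 0.10850793 0.01906414] [0.40124678 0.06966835 0.01319672] [0.52542796 0.15109876 0.02853396]
top [222.4 213.4] [222.  214.2]
875 z pct [0.0163 0.0177 0.02   0.0214 0.023  0.041  0.051  0.0528]
bar 89 [0.46194874 0.10989755 0.0502884 ] [0.43891923 0.10459788 0.04009781] [0.48493285 0.11589667 0.05444343]
plate 779 [0.46084746 0.110853   0.02112191] [0.40120238 0.07064698 0.01592464] [0.52108384 0.15204887 0.02866196]
```

Emit:
send_rows([
  [0,-1,0],
  [0,-1,0],
  [0,-1,0],
  [0,-1,10],
  [0,-1,30],
], roll=[0,0,0,0,0], jaw=1, newtons=90)

```text
clock: 10.08
position: [0.4646, 0.1103, 0.0784]
ee_rot: [-0.0, 1.0, 0.001, 0.001]
ft_force: [0.5, -0.3, -0.2]
grip_width: 0.713
```

Emit:
send_rows([
  [0,0,20],
  [0,0,40],
  [0,0,50],
  [0,0,51],
  [0,0,51],
], roll=[0,0,0,0,0])

```text
clock: 10.5
position: [0.463, 0.1096, 0.0264]
ee_rot: [-0.0, 1.0, -0.0, -0.001]
ft_force: [-0.2, -0.9, -0.0]
grip_width: 0.998
```

Emit:
send_rows([
  [0,0,0],
  [0,0,0],
  [0,0,0],
  [0,0,0],
  [0,0,0],
], roll=[0,0,0,0,0], jaw=0)

```text
clock: 10.92
position: [0.4636, 0.11, 0.0273]
ee_rot: [-0.0, 1.0, 0.0, 0.0]
ft_force: [-0.7, 0.4, -0.4]
grip_width: 0.301
```

Emit:
send_rows([
  [0,0,0],
  [0,0,0],
  [0,0,0],
  [0,0,0],
  [0,0,0],
], roll=[0,0,0,0,0])

```text
clock: 11.33
position: [0.4634, 0.1099, 0.0269]
ee_rot: [-0.0, 1.0, 0.0, 0.0]
ft_force: [0.3, 0.1, -0.5]
grip_width: 0.004
```

Emit:
send_rows([
  [0,0,-1],
  [0,0,-2],
  [0,0,-4],
  [0,0,-6],
  [0,0,-8],
], roll=[0,0,0,0,0])

```text
clock: 11.75
position: [0.4634, 0.1099, 0.0352]
ee_rot: [-0.0, 1.0, 0.0, 0.0]
ft_force: [0.2, 0.2, -0.2]
grip_width: -0.002
```

```bash
python3 - <<'E'
from h import *
o=monitor.get_obs(); print(o["position"],o["grip_width"],o["ft_force"],o["torque"])
p,d=eyes.camera("scene")
a=cv2.resize(p[140:215,250:330],None,fx=8,fy=8,interpolation=2)[:600]
cv2.imwrite("pics/b4.png",a)
E
```

```text
[0.46344252 0.10990149 0.03518219] -0.0021468954345668046 [ 0.20790874  0.22148807 -0.233689  ] [-0.02494945 -0.00236492  0.02469359]
```

View pics/b4.png

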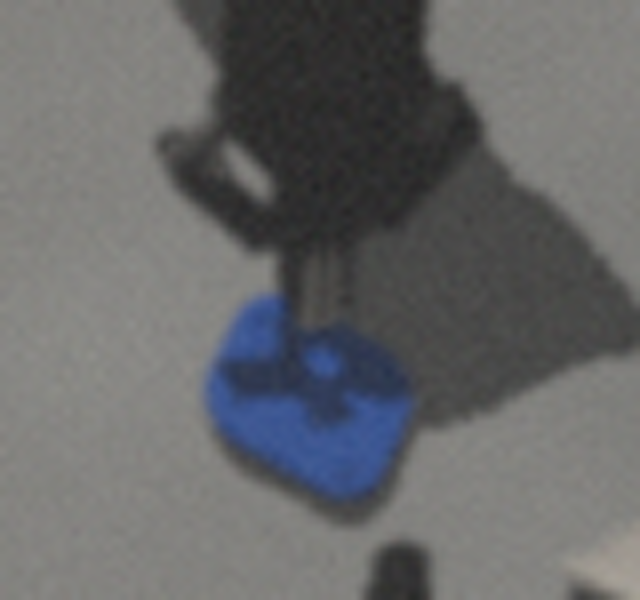

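```bash
cat >> h.py <<'E'
def cloud(n,X0,r,p=None,d=None):
    "points (world), hsv near pixel of X0"
    if p is None: p,d=eyes.camera(n)
    c=eyes.camera_params(n); f=intr(c); K=np.array([[f,0,c["cx"]],[0,f,c["cy"]],[0,0,1.]])
    uc=w2p(c,X0).astype(int); v,u=np.mgrid[uc[1]-r:uc[1]+r+1,uc[0]-r:uc[0]+r+1].reshape(2,-1)
    s=cv2.undistortPoints(np.c_[u,v].astype(float)[:,None],K,np.array([c["k1"],0,0,0.]))[:,0]
    X=(np.c_[s,np.ones(len(s))]*d[v,u][:,None]-c["t"])@c["R"]
    return X,cv2.cvtColor(p,cv2.COLOR_BGR2HSV)[v,u],np.c_[u,v]
E
python3 - <<'E'
from h import *
p,d=eyes.camera("scene")
X,h,uv=cloud("scene",[.463,.11,.05],18,p,d)
blue=(h[:,0]>98)&(h[:,0]<130)&(h[:,1]>90)
for v in range(168,192):
    m=(uv[:,1]==v)&(uv[:,0]>=284)&(uv[:,0]<=295)
    print(v,' '.join(f"{'B' if b else '.'}{x[0]*1e3:.0f},{x[2]*1e3:.0f}" for x,b in zip(X[m],blue[m])))
E
```

```text
168 .470,113 .473,114 .476,116 .480,119 .475,114 .474,112 .472,110 .474,111 .480,116 .478,113 .478,112 .469,104
169 .471,109 .472,109 .481,116 .475,110 .477,112 .476,110 .468,103 .476,109 .473,106 .477,108 .474,105 .349,-3
170 .471,105 .470,104 .477,109 .475,107 .476,107 .477,107 .472,102 .474,103 .478,106 .479,106 .477,103 .357,-0
171 .461,93 .471,101 .474,103 .479,106 .477,104 .479,105 .475,101 .474,99 .476,100 .479,102 .360,-1 .358,-4
172 .461,89 .468,94 .472,97 .480,103 .474,97 .475,97 .476,98 .476,97 .469,90 .473,93 .362,-4 .368,-0
173 .461,85 .470,92 .473,94 .470,91 .475,94 .474,93 .474,92 .475,92 .469,86 .475,91 .369,-2 .373,-0
174 .457,78 .472,89 .471,88 .473,89 .474,89 .477,91 .477,90 .477,89 .477,89 .468,81 .373,-4 .374,-3
175 .461,77 .470,84 .469,82 .474,86 .474,85 .474,84 .475,85 .474,83 .472,81 .471,79 .381,-1 .385,1
176 .457,69 .470,80 .469,78 .471,80 .475,82 .478,84 .477,82 .474,79 .472,77 .472,75 .385,-2 .385,-3
177 B402,17 B469,75 .471,76 .473,77 .476,79 .479,81 .478,79 .477,77 .470,71 .471,71 .391,-2 .388,-5
178 B408,18 B472,74 .470,71 .473,73 .477,75 .475,73 .477,7
[... 637 characters left out ...]

185 B444,19 B452,26 B463,35 B470,41 B476,46 B482,50 B481,49 B488,54 B452,20 B448,16 B451,17 B452,18
186 B449,19 B446,16 .459,28 B473,40 B479,44 B483,47 B485,48 B488,50 B484,45 B453,16 B452,15 B456,18
187 B453,19 B450,16 B465,29 B472,35 B481,42 B488,48 B486,45 B488,46 B485,43 B460,18 B464,21 B460,17
188 B460,21 B459,20 B463,22 B471,29 B482,39 B484,40 B488,43 B487,41 B464,19 B468,21 B465,18 B466,18
189 B461,18 B463,19 B464,19 B470,24 B481,33 B485,37 B485,36 B488,38 B470,20 B470,19 B475,23 B473,20
190 B465,17 B466,18 B468,18 B475,24 B485,33 B487,34 B487,33 B489,34 B473,18 B472,16 B472,16 B474,17
191 B472,19 B471,18 B470,16 B475,20 B482,26 B486,29 B489,30 B490,31 B477,17 B480,20 B480,19 B479,17
```

Depth shows the real shut fingertips end about 26 mm above the reported TCP (tips at 0.062 for TCP 0.035), so they closed over the bar. I'll go that much lower, watching force.

Emit:
send_rows([
  [0,0,0],
  [0,0,0],
  [0,0,0],
  [0,0,0],
  [0,0,10],
], roll=[0,0,0,0,0], jaw=1, newtons=60)

```text
clock: 12.27
position: [0.4646, 0.1103, 0.0259]
ee_rot: [-0.0, 1.0, 0.001, 0.001]
ft_force: [0.1, -0.1, 0.9]
grip_width: 0.707
```

Emit:
send_rows([
  [0,0,6],
  [0,0,12],
  [0,0,18],
  [0,0,22],
  [0,0,23],
], roll=[0,0,0,0,0])

```text
clock: 12.68
position: [0.4628, 0.1096, 0.0009]
ee_rot: [-0.0, 1.0, -0.0, -0.001]
ft_force: [0.0, 0.3, 0.3]
grip_width: 1.001
```

Emit:
send_rows([
  [0,0,0],
  [0,0,0],
  [0,0,0],
  [0,0,0],
  [0,0,0],
], roll=[0,0,0,0,0], jaw=0)

```text
clock: 13.1
position: [0.4635, 0.1099, 0.0021]
ee_rot: [-0.0, 1.0, 0.0, 0.0]
ft_force: [0.0, 0.7, 0.3]
grip_width: 0.3
```

Emit:
send_rows([
  [0,0,0],
  [0,0,0],
  [0,0,0],
  [0,0,0],
  [0,0,0],
], roll=[0,0,0,0,0])

```text
clock: 13.52
position: [0.4637, 0.11, 0.0022]
ee_rot: [-0.0, 1.0, 0.0, 0.0]
ft_force: [-0.5, 0.2, 4.9]
grip_width: 0.124
```

Emit:
send_rows([
  [0,0,-15],
  [0,0,-45],
  [0,0,-80],
  [0,0,-110],
  [0,0,-125],
], roll=[0,0,0,0,0])

```text
clock: 13.93
position: [0.4645, 0.1101, 0.1302]
ee_rot: [0.0, 1.0, 0.001, 0.002]
ft_force: [1.4, 0.4, -1.2]
grip_width: 0.131
```

Emit:
send_rows([
  [-15,-8,0],
  [-45,-25,0],
  [-80,-44,0],
  [-115,-63,0],
  [-150,-82,0],
], roll=[0,0,0,0,0])

```text
clock: 14.35
position: [0.6145, 0.0272, 0.1264]
ee_rot: [-0.001, 1.0, 0.0, -0.0]
ft_force: [-0.8, 1.3, -0.3]
grip_width: 0.128
```

Emit:
send_rows([
  [-30,-16,0],
  [-50,-27,0],
  [-61,-33,0],
  [-61,-33,0],
  [-61,-33,0],
], roll=[-0.04,-0.1,-0.16,-0.19,-0.19])

```text
clock: 14.77
position: [0.6743, -0.006, 0.1257]
ee_rot: [-0.095, 0.995, -0.0, -0.001]
ft_force: [-0.2, -0.5, -0.4]
grip_width: 0.125
```

```bash
python3 - <<'E'
from h import *
o=monitor.get_obs(); P=o["position"]; print(P,o["ee_rot"],o["joint_pos"].round(2))
for n in("scene","top"):
    p,d=eyes.camera(n)
    X,h,uv=cloud(n,[.67,0,.1],45,p,d)
    b=(h[:,0]>98)&(h[:,0]<130)&(h[:,1]>90)&(X[:,2]>.07)&(np.hypot(X[:,0]-.67,X[:,1])<.09)
    B=X[b]; pl=B[B[:,2]<np.median(B[:,2])+.006]
    print(n,"plate",len(pl),pl.mean(0).round(4),pl.min(0).round(3),pl.max(0).round(3)); r=cv2.minAreaRect((pl[:,:2]*1e3).astype('f4'));print(r)
    g=(h[:,1]<60)&(abs(X[:,2]-.064)<.006)&(np.hypot(X[:,0]-.67,X[:,1])<.075)
    G=X[g]; print("flange",len(G),G.mean(0).round(4),cv2.minAreaRect((G[:,:2]*1e3).astype('f4')))
    cv2.imwrite(f"pics/f_{n}.png",p)
p=cv2.imread("pics/f_scene.png"); q=cv2.imread("pics/f_top.png")
cv2.imwrite("pics/f1.png",np.hstack([cv2.resize(p[170:280,220:330],None,fx=4,fy=4,interpolation=2),cv2.resize(q[90:200,215:305],None,fx=4,fy=4,interpolation=2)]))
E
```

```text
[ 0.67431043 -0.00602592  0.12565763] [-9.50571984e-02  9.95471406e-01 -2.33316571e-04 -8.68582987e-04] [-0.35  0.51  0.41  1.43 -0.2   1.24  1.84]
scene plate 462 [ 0.6896 -0.0079  0.1424] [ 0.631 -0.046  0.138] [0.735 0.034 0.148]
((684.7408447265625, -10.460578918457031), (81.52642822265625, 85.02816009521484), 67.6053237915039)
flange 367 [ 0.6873 -0.0083  0.0616] ((680.5154418945312, -9.768257141113281), (92.40156555175781, 75.23682403564453), 53.927032470703125)
  return _methods._mean(a, axis=axis, dtype=dtype,
  ret = ret.dtype.type(ret / rcount)
<stdin>:8: RuntimeWarning: Mean of empty slice.
  ret = um.true_divide(
Traceback (most recent call last):
ValueError: zero-size array to reduction operation minimum which has no identity
```

```bash
python3 - <<'E'
from h import *
p=cv2.imread("pics/f_scene.png")
cv2.imwrite("pics/f1.png",cv2.resize(p[170:270,225:325],None,fx=6,fy=6,interpolation=2))
E
```

```text
(no output)
```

View pics/f1.png

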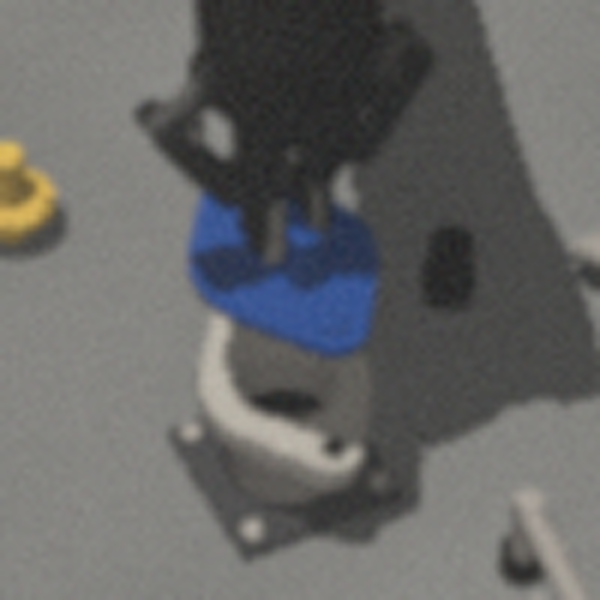

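```bash
python3 - <<'E'
from h import *
c=eyes.camera_params("scene")
for a in((75,460),(152,574),(113,516)): print(p2w(c,250+a[0]/5-.4,130+a[1]/5-.4,.064))
p=cv2.imread("pics/scene0.png");d=np.load("scene0.npy")
X,h,uv=cloud("scene",[.675,-.004,.064],32,p,d)
g=(h[:,1]<60)&(abs(X[:,2]-.062)<.005)&(np.hypot(X[:,0]-.675,X[:,1])<.075)
G=X[g];print(len(G),np.percentile(G,[1,99],axis=0).round(4),cv2.minAreaRect((G[:,:2]*1e3).astype('f4')))
p=cv2.imread("pics/top0.png");d=np.load("top0.npy")
X,h,uv=cloud("top",[.675,-.004,.064],32,p,d)
g=(h[:,1]<60)&(abs(X[:,2]-.064)<.006)&(np.hypot(X[:,0]-.675,X[:,1])<.075)
G=X[g];print(len(G),np.percentile(G,[1,99],axis=0).round(4),cv2.minAreaRect((G[:,:2]*1e3).astype('f4')))
E
```

```text
[ 0.62776063 -0.01282168  0.064     ]
[0.72022332 0.00425381 0.064     ]
[ 0.67445435 -0.00410946  0.064     ]
493 [[ 0.6178 -0.0426  0.0578]
 [ 0.7309  0.0323  0.0659]] ((674.3633422851562, -5.3962554931640625), (79.36998748779297, 103.81678009033203), 65.9848403930664)
606 [[ 0.6155 -0.0413  0.0593]
 [ 0.7274  0.0325  0.0682]] ((671.8680419921875, -4.173404693603516), (79.77002716064453, 101.3327865600586), 64.26261901855469)
```

Emit:
send_rows([
  [0,2,15],
  [0,2,35],
  [0,2,52],
  [0,2,60],
  [0,2,65],
], roll=[0,0,0,0,0])

```text
clock: 15.28
position: [0.673, -0.0025, 0.0607]
ee_rot: [-0.095, 0.995, 0.0, -0.001]
ft_force: [0.5, -0.0, 0.5]
grip_width: 0.126
```

Emit:
send_rows([
  [0,0,3],
  [0,0,6],
  [0,0,9],
  [0,0,10],
  [0,0,10],
], roll=[0,0,0,0,0])

```text
clock: 15.7
position: [0.6741, -0.0031, 0.0521]
ee_rot: [-0.095, 0.995, 0.0, 0.0]
ft_force: [0.7, -0.0, -1.2]
grip_width: 0.123
```

Emit:
send_rows([
  [0,-1,1],
  [0,-1,2],
  [0,-1,3],
  [0,-1,3],
  [0,-1,3],
], roll=[0,0,0,0,0])

```text
clock: 16.12
position: [0.6746, -0.0043, 0.0503]
ee_rot: [-0.095, 0.995, 0.0, 0.001]
ft_force: [-4.9, -0.6, 7.9]
grip_width: 0.129
```

Emit:
send_rows([
  [0,0,0],
  [0,0,0],
  [0,0,0],
  [0,0,0],
  [0,0,0],
], roll=[0,0,0,0,0], jaw=1)

```text
clock: 16.53
position: [0.6742, -0.0041, 0.0487]
ee_rot: [-0.095, 0.995, 0.0, -0.0]
ft_force: [-0.5, -0.2, 1.0]
grip_width: 0.829
```

Emit:
send_rows([
  [0,0,-10],
  [0,0,-35],
  [0,0,-65],
  [0,0,-95],
  [0,0,-110],
], roll=[0,0,0,0.09,0.19])

```text
clock: 16.95
position: [0.6756, -0.0044, 0.1639]
ee_rot: [0.002, 1.0, 0.0, 0.003]
ft_force: [0.5, -0.3, 0.6]
grip_width: 1.001
```

Emit:
send_rows([
  [20,-9,0],
  [55,-25,0],
  [90,-42,0],
  [125,-59,0],
  [160,-75,0],
], roll=[0,0,0,0,0])

```text
clock: 17.37
position: [0.5126, -0.08, 0.1593]
ee_rot: [-0.0, 1.0, 0.0, 0.0]
ft_force: [0.1, -0.2, 0.8]
grip_width: 0.997
```

Emit:
send_rows([
  [20,-10,0],
  [35,-16,30],
  [35,-16,65],
  [35,-16,80],
  [35,-16,80],
], roll=[0,0,0,0,0])

```text
clock: 17.78
position: [0.4769, -0.0951, 0.0766]
ee_rot: [0.0, 1.0, 0.0, -0.002]
ft_force: [0.3, 0.1, -1.0]
grip_width: 1.002
```

```bash
python3 - <<'E'
from h import *
o=monitor.get_obs(); print(o["position"],o["ee_rot"],o["joint_pos"].round(2))
c=eyes.camera_params("scene")
p,d=eyes.camera("scene"); cv2.imwrite("pics/y.png",p)
def blob(h,X,lo,hi,zc,t,name):
    m=(h[:,0]>=lo)&(h[:,0]<=hi)&(h[:,1]>100)&(X[:,2]>zc-t)&(X[:,2]<zc+t); G=X[m]
    print(name,len(G),G.mean(0).round(4),((np.percentile(G,1,axis=0)+np.percentile(G,99,axis=0))/2).round(4),np.ptp(G,axis=0).round(3))
X,h,_=cloud("scene",[.478,-.095,.03],18,p,d)
blob(h,X,20,35,.023,.006,"y lip"); blob(h,X,20,35,.053,.006,"y stud top")
X,h,_=cloud("scene",[.675,-.004,.07],35,p,d)
blob(h,X,98,130,.067,.006,"blue plate")
p0=cv2.imread("pics/scene0.png");d0=np.load("scene0.npy")
def steel(X0,r,z):
    X,h,_=cloud("scene",X0,r+6,p0,d0); m=(h[:,1]<70)&(abs(X[:,2]-z)<.006)&(h[:,2]>90); G=X[m]
    print(X0,len(G),G.mean(0).round(4),((np.percentile(G,1,axis=0)+np.percentile(G,99,axis=0))/2).round(4),np.ptp(G,axis=0).round(3))
steel([.636,-.234,.076],12,.075); steel([.391,-.291,.066],18,.065)
X,h,_=cloud("scene",[.481,-.424,.03],20,p0,d0)
for q in((0,8),(170,180)): blob(h,X,*q,.025,.006,"red")
cv2.imwrite("pics/e1.png",np.hstack([cv2.resize(p0[165:275,140:240],None,fx=4,fy=4,interpolation=2),cv2.resize(p[150:260,200:300],None,fx=4,fy=4,interpolation=2)]))
E
```

```text
[ 0.47692986 -0.09505589  0.07662357] [ 1.16440906e-04  9.99997607e-01  1.30695265e-04 -2.18085645e-03] [-0.37  0.15  0.51  1.99 -0.09  1.02  1.75]
y lip 103 [ 0.4862 -0.096   0.0228] [ 0.4821 -0.0967  0.023 ] [0.046 0.046 0.012]
y stud top 25 [ 0.4824 -0.0962  0.052 ] [ 0.4824 -0.0963  0.0518] [0.021 0.016 0.008]
blue plate 543 [ 0.6799 -0.0053  0.067 ] [ 0.6751 -0.0047  0.0674] [0.121 0.08  0.011]
[0.636, -0.234, 0.076] 108 [ 0.6378 -0.2353  0.0731] [ 0.6375 -0.236   0.0735] [0.048 0.046 0.008]
[0.391, -0.291, 0.066] 228 [ 0.3924 -0.2907  0.0631] [ 0.3898 -0.2907  0.0631] [0.088 0.08  0.009]
red 317 [ 0.4868 -0.4238  0.0246] [ 0.483  -0.4244  0.0253] [0.078 0.075 0.012]
red 3 [ 0.5006 -0.4235  0.0232] [ 0.4943 -0.427   0.0228] [0.051 0.026 0.002]
```

View pics/e1.png

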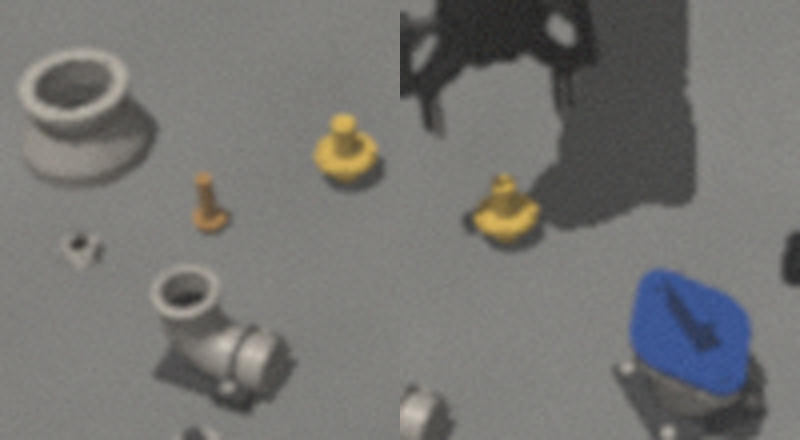

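Emit:
send_rows([
  [-5,-1,10],
  [-5,-1,30],
  [-5,-1,50],
  [-5,-1,65],
  [-5,-1,72],
], roll=[0,0,0,0,0])

```text
clock: 18.25
position: [0.4848, -0.096, 0.0069]
ee_rot: [-0.0, 1.0, -0.0, 0.0]
ft_force: [-0.4, 0.3, 0.6]
grip_width: 1.002
```

Emit:
send_rows([
  [0,0,0],
  [0,0,0],
  [0,0,0],
  [0,0,0],
  [0,0,0],
], roll=[0,0,0,0,0], jaw=0)

```text
clock: 18.67
position: [0.4849, -0.0961, 0.0078]
ee_rot: [-0.0, 1.0, 0.0, 0.001]
ft_force: [-0.3, 0.2, 0.2]
grip_width: 0.299
```

Emit:
send_rows([
  [0,0,0],
  [0,0,0],
  [0,0,0],
  [0,0,0],
  [0,0,0],
], roll=[0,0,0,0,0])

```text
clock: 19.08
position: [0.4849, -0.0961, 0.0077]
ee_rot: [-0.0, 1.0, 0.0, 0.001]
ft_force: [-1.7, 0.3, 5.7]
grip_width: 0.184
```

Emit:
send_rows([
  [0,0,-15],
  [0,0,-45],
  [0,0,-80],
  [0,0,-110],
  [0,0,-125],
], roll=[0,0,0,0,0])

```text
clock: 19.5
position: [0.4856, -0.0965, 0.1357]
ee_rot: [0.0, 1.0, 0.0, 0.002]
ft_force: [0.6, -0.3, -0.2]
grip_width: 0.183
```

Emit:
send_rows([
  [-15,-13,0],
  [-40,-36,0],
  [-67,-60,0],
  [-95,-85,0],
  [-120,-108,0],
], roll=[0,0,0,0,0])

```text
clock: 19.92
position: [0.6057, -0.205, 0.1319]
ee_rot: [-0.001, 1.0, 0.0, 0.0]
ft_force: [-0.7, 0.5, 0.1]
grip_width: 0.181
```

Emit:
send_rows([
  [-22,-20,0],
  [-35,-31,10],
  [-35,-31,20],
  [-35,-31,20],
  [-35,-31,20],
], roll=[0,0,0,0,0])

```text
clock: 20.33
position: [0.6384, -0.2343, 0.1112]
ee_rot: [-0.0, 1.0, 0.0, -0.001]
ft_force: [0.4, 0.5, -0.2]
grip_width: 0.185
```

```bash
python3 - <<'E'
from h import *
o=monitor.get_obs(); P=o["position"];print(P,o["grip_width"])
p,d=eyes.camera("scene"); cv2.imwrite("pics/y2.png",p)
X,h,_=cloud("scene",[P[0],P[1],P[2]+.03],25,p,d)
m=(h[:,0]>=20)&(h[:,0]<=35)&(h[:,1]>100)&(X[:,2]>.08); G=X[m]
print(len(G),np.histogram(G[:,2],8)); t=G[abs(G[:,2]-(P[2]+.016))<.006]
print(((np.percentile(t,1,axis=0)+np.percentile(t,99,axis=0))/2).round(4),np.ptp(t,axis=0).round(3))
X,h,_=cloud("scene",[.6375,-.236,.076],18,p,d); m=(h[:,1]<70)&(abs(X[:,2]-.0745)<.006)&(h[:,2]>90); G=X[m]
print("elb",((np.percentile(G,1,axis=0)+np.percentile(G,99,axis=0))/2).round(4),np.ptp(G,axis=0).round(3))
E
```

```text
[ 0.63840586 -0.23432966  0.11116029] 0.18470697519413568
143 (array([ 1,  7, 82, 10, 10, 13, 19,  1]), array([0.10758152, 0.11532107, 0.12306063, 0.13080018, 0.13853973,
       0.14627928, 0.15401883, 0.16175838, 0.16949794]))
[ 0.6431 -0.2333  0.1266] [0.027 0.042 0.012]
elb [ 0.6368 -0.2362  0.0732] [0.048 0.046 0.01 ]
```

Emit:
send_rows([
  [-2,-1,6],
  [-2,-1,14],
  [-2,-1,24],
  [-2,-1,30],
  [-2,-1,30],
], roll=[0,0,0,0,0])

```text
clock: 20.8
position: [0.6401, -0.2354, 0.0797]
ee_rot: [-0.0, 1.0, 0.0, -0.001]
ft_force: [-0.1, -0.0, -0.5]
grip_width: 0.181
```

Emit:
send_rows([
  [0,0,3],
  [0,0,6],
  [0,0,9],
  [0,0,12],
  [0,0,14],
], roll=[0,0,0,0,0])

```text
clock: 21.22
position: [0.6412, -0.2361, 0.0675]
ee_rot: [-0.0, 1.0, 0.0, -0.0]
ft_force: [0.0, -0.6, -0.2]
grip_width: 0.182
```

Emit:
send_rows([
  [0,0,1],
  [0,0,2],
  [0,0,3],
  [0,0,4],
  [0,0,5],
], roll=[0,0,0,0,0])

```text
clock: 21.63
position: [0.6415, -0.2363, 0.0637]
ee_rot: [-0.0, 1.0, 0.0, 0.0]
ft_force: [-5.4, 1.3, 13.4]
grip_width: 0.183
```

Emit:
send_rows([
  [0,0,0],
  [0,0,0],
  [0,0,0],
  [0,0,0],
  [0,0,0],
], roll=[0,0,0,0,0], jaw=1)

```text
clock: 22.05
position: [0.6412, -0.2361, 0.0628]
ee_rot: [-0.0, 1.0, 0.0, -0.0]
ft_force: [-1.3, -0.2, -0.4]
grip_width: 0.88
```

Emit:
send_rows([
  [0,0,-10],
  [0,0,-35],
  [0,0,-65],
  [0,0,-90],
  [0,0,-100],
], roll=[0,0,0,0,0])

```text
clock: 22.47
position: [0.6426, -0.237, 0.1679]
ee_rot: [0.0, 1.0, -0.001, 0.003]
ft_force: [0.2, -0.0, 1.1]
grip_width: 1.001
```

Emit:
send_rows([
  [15,-18,0],
  [40,-47,0],
  [65,-77,0],
  [90,-107,0],
  [112,-133,0],
], roll=[0,0,0,0,0])

```text
clock: 22.88
position: [0.5271, -0.3711, 0.1631]
ee_rot: [0.0, 1.0, -0.0, -0.0]
ft_force: [1.0, -1.6, -0.1]
grip_width: 0.997
```

Emit:
send_rows([
  [22,-26,0],
  [40,-48,10],
  [46,-55,40],
  [46,-55,70],
  [46,-55,80],
], roll=[0,0,0,0,0])

```text
clock: 23.3
position: [0.4808, -0.4233, 0.079]
ee_rot: [0.001, 1.0, 0.002, -0.002]
ft_force: [0.3, 0.5, -0.5]
grip_width: 0.998
```

```bash
python3 - <<'E'
from h import *
o=monitor.get_obs(); P=o["position"];print(P,o["joint_pos"].round(2))
for n in("scene","top"):
    p,d=eyes.camera(n)
    X,h,_=cloud(n,[.483,-.424,.03],20,p,d)
    for z in(.025,.055):
        t=X[(h[:,0]<=8)&(h[:,1]>100)&(abs(X[:,2]-z)<.006)]
        if len(t):print(n,len(t),((np.percentile(t,1,axis=0)+np.percentile(t,99,axis=0))/2).round(4),np.ptp(t,axis=0).round(3))
    X,h,_=cloud(n,[.6375,-.236,.08],20,p,d)
    for z in(.08,.108):
        t=X[(h[:,0]>=20)&(h[:,0]<=35)&(h[:,1]>100)&(abs(X[:,2]-z)<.006)]
        if len(t):print("yel",n,len(t),((np.percentile(t,1,axis=0)+np.percentile(t,99,axis=0))/2).round(4),np.ptp(t,axis=0).round(3),np.median(t[:,2]))
E
```

```text
[ 0.48083704 -0.42331966  0.07896567] [ 0.19  0.52  0.61  1.58 -0.32  1.14  2.45]
scene 293 [ 0.4857 -0.4245  0.0247] [0.077 0.072 0.012]
scene 31 [ 0.4831 -0.424   0.0536] [0.02  0.018 0.007]
yel scene 145 [ 0.6374 -0.2363  0.0793] [0.045 0.046 0.011] 0.07905661704745152
yel scene 40 [ 0.6375 -0.2359  0.1072] [0.02  0.017 0.01 ] 0.10877189219938832
top 334 [ 0.4807 -0.4221  0.0265] [0.072 0.075 0.009]
top 19 [ 0.4735 -0.4244  0.055 ] [0.006 0.018 0.011]
yel top 176 [ 0.634  -0.2344  0.0798] [0.045 0.046 0.012] 0.08080599418884712
yel top 43 [ 0.6345 -0.235   0.1099] [0.019 0.018 0.008] 0.11064610281160644
```

Emit:
send_rows([
  [-2,-1,8],
  [-2,-1,28],
  [-2,-1,48],
  [-2,-1,63],
  [-2,-1,70],
], roll=[0.06,0.12,0.18,0.25,0.3])

```text
clock: 23.82
position: [0.4863, -0.4243, 0.0128]
ee_rot: [0.15, 0.989, 0.0, 0.0]
ft_force: [0.1, 0.5, 0.3]
grip_width: 1.0
```

Emit:
send_rows([
  [0,0,0],
  [0,0,0],
  [0,0,0],
  [0,0,0],
  [0,0,0],
], roll=[0,0,0,0,0], jaw=0)

```text
clock: 24.23
position: [0.4859, -0.4255, 0.014]
ee_rot: [0.149, 0.989, -0.0, 0.001]
ft_force: [-0.2, 0.3, 0.0]
grip_width: 0.299
```

Emit:
send_rows([
  [0,0,0],
  [0,0,0],
  [0,0,0],
  [0,0,0],
  [0,0,0],
], roll=[0,0,0,0,0])

```text
clock: 24.65
position: [0.4858, -0.4255, 0.0137]
ee_rot: [0.149, 0.989, -0.0, 0.001]
ft_force: [0.2, 0.1, 6.4]
grip_width: 0.204
```

```bash
python3 - <<'E'
from h import *
o=monitor.get_obs(); P=o["position"];print(P,o["joint_pos"].round(2),o["ee_rot"])
from scipy.spatial.transform import Rotation as R
print(R.from_quat(o["ee_rot"]).inv().apply(np.array([.390-.483,-.2905+.4243,0])*1e3))
E
```

```text
[ 0.48582035 -0.42550561  0.01373487] [ 0.18  0.62  0.64  1.62 -0.41  1.04  2.21] [ 1.49249052e-01  9.88799389e-01 -1.67726540e-04  6.78862758e-04]
[128.3483864  100.38971543  -0.19169208]
```

Emit:
send_rows([
  [0,0,-15],
  [0,0,-45],
  [0,0,-75],
  [0,0,-100],
  [0,0,-110],
], roll=[0,0,0,0,0])

```text
clock: 25.07
position: [0.4861, -0.4265, 0.1276]
ee_rot: [0.15, 0.989, -0.001, 0.002]
ft_force: [0.4, 0.5, 0.6]
grip_width: 0.207
```

Emit:
send_rows([
  [15,12,0],
  [42,33,0],
  [70,55,0],
  [98,77,0],
  [118,92,0],
], roll=[0,0,0,0,0])

```text
clock: 25.48
position: [0.3977, -0.2999, 0.122]
ee_rot: [0.149, 0.989, 0.001, -0.001]
ft_force: [-0.7, -0.7, 0.2]
grip_width: 0.208
```

Emit:
send_rows([
  [6,5,0],
  [10,8,5],
  [10,8,15],
  [10,8,20],
  [10,8,20],
], roll=[0,0,0,0,0])

```text
clock: 25.9
position: [0.3919, -0.2923, 0.1013]
ee_rot: [0.15, 0.989, -0.0, -0.001]
ft_force: [-1.3, -0.6, -0.4]
grip_width: 0.206
```

```bash
python3 - <<'E'
from h import *
o=monitor.get_obs(); P=o["position"];print(P,o["joint_pos"].round(2))
p,d=eyes.camera("scene")
X,h,_=cloud("scene",[P[0],P[1],P[2]+.02],28,p,d)
t=X[(h[:,0]<=8)&(h[:,1]>100)&(abs(X[:,2]-P[2]-.011)<.007)]
print(len(t),t.max(0),((np.percentile(t,1,axis=0)+np.percentile(t,99,axis=0))/2).round(4),np.ptp(t,axis=0).round(3))
cv2.imwrite("pics/r1.png",cv2.resize(p[120:240,100:220],None,fx=5,fy=5,interpolation=2))
E
```

```text
[ 0.39190869 -0.29228522  0.1012634 ] [-0.14  0.13  0.74  1.97 -0.1   1.08  1.91]
212 [ 0.42773185 -0.25712146  0.11909721] [ 0.3981 -0.2914  0.1124] [0.061 0.07  0.013]
```

View pics/r1.png

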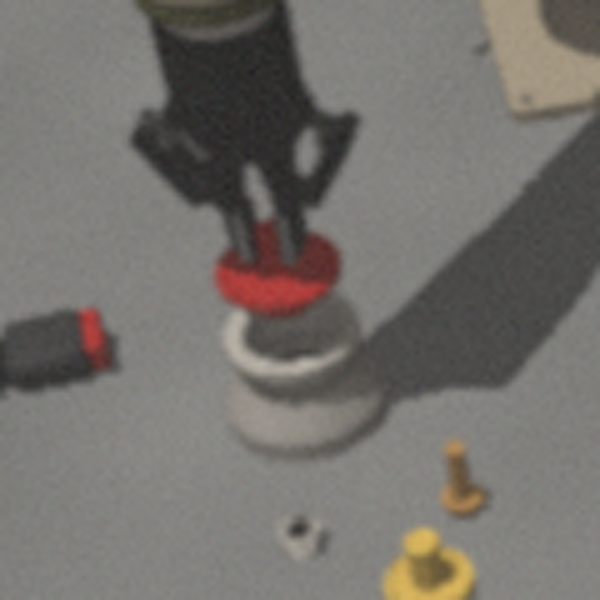

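Red plug is level above the cone (lip centre crop (278,265), collar (293,340)); offsets agree to about 1–2 mm. Lower it.

Emit:
send_rows([
  [0,0,8],
  [0,0,18],
  [0,0,28],
  [0,0,35],
  [0,0,38],
], roll=[0,0,0,0,0])

```text
clock: 26.37
position: [0.3917, -0.2915, 0.0632]
ee_rot: [0.149, 0.989, 0.0, -0.001]
ft_force: [0.2, 0.8, -0.8]
grip_width: 0.203
```

Emit:
send_rows([
  [0,0,2],
  [0,0,4],
  [0,0,5],
  [0,0,6],
  [0,0,7],
], roll=[0,0,0,0,0])

```text
clock: 26.78
position: [0.3929, -0.292, 0.0582]
ee_rot: [0.149, 0.989, -0.0, 0.0]
ft_force: [-1.2, -0.7, 7.7]
grip_width: 0.206
```

Emit:
send_rows([
  [0,0,0],
  [0,0,0],
  [0,0,0],
  [0,0,0],
  [0,0,0],
], roll=[0,0,0,0,0], jaw=1)

```text
clock: 27.2
position: [0.3926, -0.2917, 0.0579]
ee_rot: [0.149, 0.989, 0.0, 0.0]
ft_force: [0.6, 0.1, -0.2]
grip_width: 0.897
```

Emit:
send_rows([
  [0,0,-10],
  [0,0,-40],
  [0,0,-75],
  [0,0,-110],
  [0,0,-130],
], roll=[0,0,0,0,0])

```text
clock: 27.62
position: [0.3931, -0.2928, 0.1921]
ee_rot: [0.15, 0.989, -0.0, 0.002]
ft_force: [0.9, -0.6, -0.1]
grip_width: 1.003
```

Emit:
send_rows([
  [5,-20,0],
  [12,-50,0],
  [20,-85,0],
  [28,-115,0],
  [35,-140,0],
], roll=[0,0,0,0,0])

```text
clock: 28.03
position: [0.3161, -0.4171, 0.1889]
ee_rot: [0.15, 0.989, -0.0, 0.0]
ft_force: [0.7, 0.3, 0.5]
grip_width: 0.998
```

Emit:
send_rows([
  [0,0,0],
  [0,0,0],
  [0,0,0],
  [0,0,0],
  [0,0,0],
], roll=[0,0,0,0,0])

```text
clock: 28.45
position: [0.3186, -0.4143, 0.188]
ee_rot: [0.148, 0.989, 0.0, 0.0]
ft_force: [-0.2, 0.2, -0.0]
grip_width: 1.002
```

```bash
python3 - <<'E'
from h import *
o=monitor.get_obs(); print(o["position"],o["clock"],o["grip_width"])
I={n:eyes.camera(n) for n in("scene","top")}
exp={"red":((.390,-.2907),0,8,.066,.005,.030),"yel":((.6375,-.236),20,35,.076,.005,.030),"blue":((.675,-.0045),98,130,.064,.005,.03),"green":((.614,.227),45,85,.084,0,0)}
for n,(p,d) in I.items():
    for k,(xy,lo,hi,z,a,b) in exp.items():
        X,h,_=cloud(n,[*xy,z],34,p,d); c=(h[:,0]>=lo)&(h[:,0]<=hi)&(h[:,1]>80)&(np.hypot(X[:,0]-xy[0],X[:,1]-xy[1])<.08)
        for zz in{z+a,z+a+b}:
            t=X[c&(abs(X[:,2]-zz)<.006)]
            if len(t)<8: print(n,k,zz,len(t)); continue
            A=np.c_[t[:,:2]-t[:,:2].mean(0),np.ones(len(t))]; s=np.linalg.lstsq(A,t[:,2],rcond=None)[0]
            print(n,k,"%.3f"%zz,len(t),((np.percentile(t,1,axis=0)+np.percentile(t,99,axis=0))/2).round(4),"zmed %.4f"%np.median(t[:,2]),"tilt",s[:2].round(3))
P=I["scene"][0]; Q=I["top"][0]
cv2.imwrite("pics/end.png",np.vstack([cv2.resize(P[140:270,120:400],None,fx=2.5,fy=2.5,interpolation=2),cv2.resize(Q[110:255,150:430],None,fx=2.5,fy=2.5,interpolation=2)[:275]])[:600])
E
```

```text
[ 0.31861387 -0.41429616  0.18797696] 28.45 1.0022866974990594
scene red 0.071 260 [ 0.3912 -0.2905  0.0709] zmed 0.0692 tilt [0.006 0.005]
scene red 0.101 27 [ 0.3901 -0.2893  0.0992] zmed 0.0989 tilt [ 0.032 -0.109]
scene yel 0.081 149 [ 0.638  -0.2363  0.0803] zmed 0.0793 tilt [0.01  0.005]
scene yel 0.111 33 [ 0.6361 -0.2357  0.1086] zmed 0.1091 tilt [ 0.046 -0.03 ]
scene blue 0.069 557 [ 0.6759 -0.0049  0.0683] zmed 0.0672 tilt [0.002 0.003]
scene blue 0.099 68 [ 0.675  -0.0055  0.0968] zmed 0.0968 tilt [ 0.018 -0.009]
scene green 0.084 137 [0.6141 0.225  0.0821] zmed 0.0819 tilt [-0.018  0.001]
top red 0.071 571 [ 0.3866 -0.2897  0.0707] zmed 0.0709 tilt [0.    0.005]
top red 0.101 55 [ 0.3872 -0.2892  0.1006] zmed 0.1005 tilt [-0.033  0.034]
top yel 0.081 191 [ 0.6341 -0.2343  0.0804] zmed 0.0812 tilt [ 0.02  -0.006]
top yel 0.111 45 [ 0.6342 -0.2351  0.1105] zmed 0.1101 tilt [ 0.064 -0.02 ]
top blue 0.069 801 [ 0.6722 -0.0032  0.069 ] zmed 0.0690 tilt [-0.     0.009]
top blue 0.099 87 [ 0.6729 -0.0038  0.0978] zmed 0.0990 tilt [-0.015 -0.03 ]
top green 0.084 236 [0.6101 0.2259 0.0833] zmed 0.0836 tilt [0.016 0.018]
```

View pics/end.png

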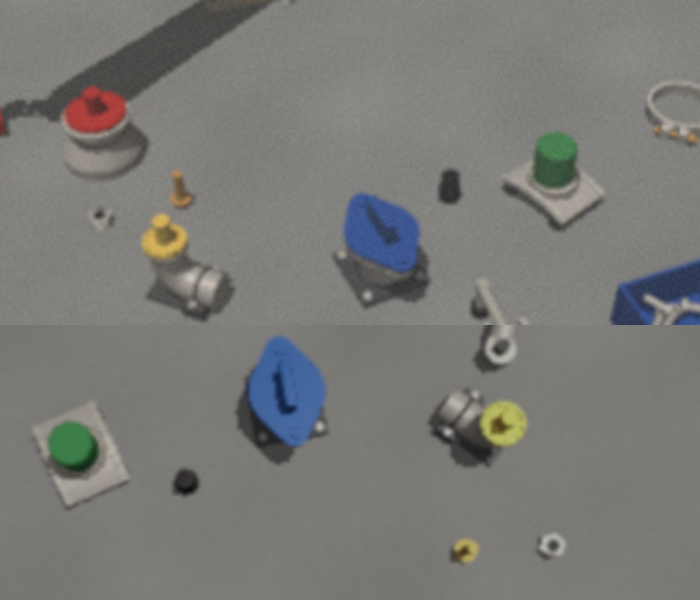

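All four are at the expected heights, centred within about 2 mm and level. The blue ears cover the flange ears, and the ring clamp was not touched. Handing in.

```bash
python3 -c "
from workcell import manip; print(manip.hand_in())"
```

```text
the job is handed in; nothing more can be done
None
```

All four protectors are on their openings and released, and the job was handed in at about 28.5 s on the robot's clock. The hand-in reported no verdict.

**Final checks, from both cameras' depth:**

| Protector | Opening | Distance from axis | Top surface (expected) | Tilt |
|---|---|---|---|---|
| Red plug | Cone | about 1–2 mm | lip 71 mm (71) | under 0.02 rad |
| Yellow plug | Elbow | about 1 mm | lip 80–81 mm (81) | about 0.02 rad |
| Blue cover | Flange | about 1 mm | plate 69 mm (69) | under 0.02 rad |
| Green cap | Stub | about 2 mm | top 84 mm (84) | about 0.02 rad |

- **Heights:** the table gives the top camera's readings. The scene camera read about 2 mm lower throughout, as it also did on the flange and collars beforehand.
- **Tilt:** taken from the wide faces. Fits on the narrow studs gave larger, noisy values, up to 0.11 rad, from a few dozen points each, so I went by the faces.
- **Blue ears:** I set the cover at 0.19 rad against the flange's measured 0.18 rad. The ears line up in the final picture.
- **Ring clamp:** nothing went near it, and it lies in the same place in the pictures.

**What went wrong or disagreed:**
- **Missed grasp:** the first two grasps of the blue cover closed on nothing. Depth showed the real fingertips about 26 mm above the reported TCP height, so I went that much lower for the rest. The green cap had already been gripped near its top and still seated properly.
- **Camera offset:** the two cameras disagreed by about 3–4 mm in x. I compared each part with its opening within one camera, so this did not affect the fits.

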